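Rake washed nuts out over the drying deck

ROBOT

A 6-joint arm with a two-finger parallel gripper is mounted at the origin on the work surface. World frame = base frame: x ahead of the robot, y to its left, z up, the work surface at z = 0. Lengths are in mm, angles in rad, forces in N, time in s.
With the tool pointing down it reaches from about 325 to 775 mm from the base axis. Payload 9.3 kg.
Tool frame: the origin (TCP) lies on the centre line of the jaws, within the pads' length; the fingertips stand r.tip_reach ahead of it and the grasp point (between the pads) lies 6 mm ahead of it (r.tip_reach is the distance from the TCP to the fingertips, in mm); y points along the fingers, x is the direction in which the jaws open and shut, and the axes are right-handed (so a half turn about y gives the same grasp; the last joint's range is limited). The gripper opens to 85 mm and grips with 20 to 120 N. Pads are 22 mm wide; open, the fingers measure 114 mm over their backs; the gripper's body (76 mm by 85 mm) begins 54 mm behind the grasp point. The pads swing forward as they close: fully open they stand 13 mm farther back than shut.
Start: joints at [-1.432, 0.259, 0.021, 1.334, 0, 1.418], TCP at [158.215, -526.749, 256.279] pointing down, gripper open.
Joint ranges: [-3.04, 3.04], [-0.91, 1.82], [-1.04, 1.36], [-1.92, 1.95], [-1.52, 1.45], [-3.14, 3.14]. Speed limits (rad/s): [2.22, 2.22, 2.79, 3.14, 3.14, 3.14].

INTERFACE

Orientations are given as a 3x3 rotation matrix whose columns are the frame's x, y, z axes.
In Python, from rig import r gives the robot as it stands. The module is installed in compiled form; this text tells all that it offers.
- The arm moves only by the shell command python3 -m handwheel 'ROWS' [OPENING] [FORCE]. ROWS is JSON, a list of rows, each an object with "xyz": the shift along the tool's x, y, z in m, a list of three; "turn": the turn about the tool's y in degrees. In form: [{"xyz": [x, y, z], "turn": turn}, ...]. A call has 1 to 8 rows; each row is the pose to reach, as a shift and turn from the pose commanded when the call began, along the tool's axes at that moment; what a row does not reach only later rows make up. A row lasts 1/8 s, in which the tool goes at most 62.5 mm and 10.7 degrees, less where a joint would pass 70% of its speed; a pose out of reach is approached as far as the arm can. A call with a gripper value outside its range is refused whole. OPENING is the closure, from 0 (fully open) to 1 (shut), set as the call begins (- or left out, the last holds). The fingers move at their own pace and stop on an object; FORCE is the grip in N (left out, the last holds). Time passes only in rows, so rows that repeat a pose let the fingers close. It gives the time, the measured TCP pose, the force and the opening at its end, in the units of the state.
- r.observe(): the state, without advancing time (a new reading comes with each control period).
- r.get_image(name): name is "scene" or "side" or "wrist"; returns a dict with "image" (480x640x3 uint8, red, green, blue), "depth" (480x640 float32, mm along the optical axis (not along the pixel's ray), 0 where there is no reading), "camera_matrix" (3x3 intrinsics, pixels), "k1" (the pictures are not rectified: a ray, as slopes to the right and down, at radius r is drawn at 1 + k1 r^2 times it, then the intrinsics apply), "pose" (4x4, takes a point from camera to world coordinates). Camera axes: x right, y down, z forward; pixel columns grow to the right and rows downward; lengths in mm; the calibration is good to about 2 mm. A picture is of the moment at which its call begins.
- r.job_done(): hands the job in, once; it reports no verdict.
The state is a dict: "time_s": time; "joints": joint angles; "dq": joint speeds; "joint_torque": joint torques, N m; "position": TCP position; "orientation": TCP orientation; "contact_force": force on the tool from outside, world axes, zero at the start; "ft_torque": the same for the moment, N m; "gripper_width": opening from 0.0 (shut) to 1.0 (fully open).
Only numpy, scipy, OpenCV 4.12 (cv2) and the standard library are available. Lean on these libraries where they do the work, as an engineer would, in place of code of your own. Each camera call takes 0.05 s, during which the arm holds its last target.

TASK

Take the small rake from its yellow stand and, touching the nuts with the rake alone, rake the heap of washed square nuts from its end of the blue tray across the drying deck until they lie in one even layer: none on top of or leaning on another, and at least two in each of the three fields parted by the yellow lines. Comb off the upper nuts first if you like; then set the tines on the bare deck behind the heap and draw unhurriedly on through the middle field up to the far line, following the deck with a light, steady pressure of about 6 N; never bear down hard on the tray or ram it (20 N is too much). Then put the rake back upright in its stand and let go, leaving the spray can, the carton and the wrench alone.

Things in the scene. Friction and masses are not known exactly. Their poses are not given: they have to be found in the camera images.
- tray: Blue rectangular drip tray, fixed to the bench, open on top. Outside 138 (its x) by 278 (its y) by 40 mm high, walls 4 mm; inside 130 by 270 mm. Origin: centre of its underside, on the bench top; z up. Inside lies a grey plastic drying deck with drain holes (see the two line points). At the start all nuts are heaped at its +y end, with about 27 mm of bare deck between them and the end wall.
- line_heap (a point): Middle of the yellow line across the deck at tray y = +45 mm; the heap starts beyond it (+y). The point is given 15 mm above the tray's origin, but the deck's height and slope are NOT measured and must be felt: mid-deck its top lies 13.5 to 16.5 mm above the tray's origin, and along y it rises or falls by up to 40 mm per metre (level along x).
- line_empty (a point): Middle of the yellow line across the deck at tray y = -45 mm, given 15 mm above the tray's origin. The lines part the deck in three fields of 90 mm. The deck fills the tray's inside and rides on springs: wherever pressed it sinks as a whole without tipping, 1 mm for every 7 N, and bottoms out after some 8 mm.
- stand: Rake stand, fixed: dark base 120 (x) by 70 (y) by 8 mm, two yellow cheeks 10 mm thick at x = -40 and +40 mm whose tops, 64 mm up, carry the rake's bar between lugs 30 mm apart in y and 10 mm high. Origin: centre of the underside; z up. Rake home: its origin 14 mm above the stand's origin, x = y = 0, axes parallel (a half turn does as well).
- rake: Upright hand rake, 120-210 g. Origin: between the tine tips (lowest points); z up the grip. Three steel tines 6 mm thick at x = -16, 0, 16 mm (38 mm over all); wooden bar 100 (x) by 20 (y) mm at z 50-66 mm; red grip 34 wide (x), 18 thick (y), z 66-132 mm, to be grasped across its thickness (closing along rake y). Rakes along its y, both ways alike. Starts upright in its stand.
- nut1: Steel square nut, 26 by 26 mm, 15 mm high, about 50 g. Origin: its centre; z along its bore. Starts flat on the deck in the heap.
- nut2: Steel square nut, 26 by 26 mm, 15 mm high, about 50 g. Origin: its centre; z along its bore. Starts flat on the deck in the heap.
- nut3: Steel square nut, 26 by 26 mm, 15 mm high, about 50 g. Origin: its centre; z along its bore. Starts flat on the deck in the heap.
- nut4: Steel square nut, 26 by 26 mm, 15 mm high, about 50 g. Origin: its centre; z along its bore. Starts flat on the deck in the heap.
- nut5: Steel square nut, 26 by 26 mm, 15 mm high, about 50 g. Origin: its centre; z along its bore. Starts flat on the deck in the heap.
- nut6: Steel square nut, 26 by 26 mm, 15 mm high, about 50 g. Origin: its centre; z along its bore. Starts flat on the deck in the heap.
- nut7: Steel square nut, 26 by 26 mm, 15 mm high, about 50 g. Origin: its centre; z along its bore. Starts on top of the others.
- nut8: Steel square nut, 26 by 26 mm, 15 mm high, about 50 g. Origin: its centre; z along its bore. Starts on top of the others.
- spray_can: Bystander: upright spray can, 60 mm wide, 150 mm high, beyond the tray. Origin: centre of its underside.
- carton: Bystander: small brown carton, 60 x 90 x 50 mm, beyond the tray. Origin: centre of its underside.
- wrench: Bystander: wrench 160 mm long lying on the bench near the robot. Origin: on its underside.
Not all that is in view belongs to the job. There is more than one size of the rake; the job needs the middle-sized.

How it is judged (in metres and radians):
On the way, in this order (a step that is already met when the one before it is completed fails the run):
1. the rake is held in the gripper and lifted clear of its stand (contact force between the fingers and rake above 1 N and z of rake in the frame of stand above 0.035 m), for 0.1 s.
2. the upright rake presses on the deck with 1 to 12 N behind the heap, within 40 mm of the +y end wall (contact force between rake and tray between 1 and 12 N and angle between rake's own z axis and vertical below 0.25 rad and x of rake in the frame of tray between -0.06 and 0.06 m and y of rake in the frame of tray above 0.095 m), for 0.2 s.
3. the upright rake is still pressed on the deck with 1 to 12 N past the middle of the deck, in the far half of the middle third, for 0.4 s on end (contact force between rake and tray between 1 and 12 N and angle between rake's own z axis and vertical below 0.25 rad and x of rake in the frame of tray between -0.06 and 0.06 m and y of rake in the frame of tray between -0.045 and 0.005 m), for 0.4 s.
At the end, for the whole second after the job is handed in: 8 nuts at rest in one layer in the tray: flat (0.15 rad) with centre under 30 mm above tray origin, or on a side (0.15 rad) under 35.5 mm; 2 or more centres in each third (split at tray y -45, +45 mm). Rake at rest upright (0.08 rad) in its stand, within 12 mm x, 8 mm y, 4 mm z of home (x of nut1 in the frame of tray between -0.066 and 0.066 m and y of nut1 in the frame of tray between -0.136 and 0.136 m and z of each of nut1, nut2, nut3, nut4, nut5, nut6, nut7, nut8 in the frame of tray above 0.01 m and ((angle between the z axis of nut1 and the z axis of tray, either way round below 0.15 rad and z of nut1 in the frame of tray below 0.03 m) or (angle between the z axis of nut1 and the z axis of tray, either way round above 1.42 rad and z of nut1 in the frame of tray below 0.0355 m)) and linear speed of each of nut1, nut2, nut3, nut4, nut5, nut6, nut7, nut8, rake below 0.02 m/s and x of nut2 in the frame of tray between -0.066 and 0.066 m and y of nut2 in the frame of tray between -0.136 and 0.136 m and ((angle between the z axis of nut2 and the z axis of tray, either way round below 0.15 rad and z of nut2 in the frame of tray below 0.03 m) or (angle between the z axis of nut2 and the z axis of tray, either way round above 1.42 rad and z of nut2 in the frame of tray below 0.0355 m)) and x of nut3 in the frame of tray between -0.066 and 0.066 m and y of nut3 in the frame of tray between -0.136 and 0.136 m and ((angle between the z axis of nut3 and the z axis of tray, either way round below 0.15 rad and z of nut3 in the frame of tray below 0.03 m) or (angle between the z axis of nut3 and the z axis of tray, either way round above 1.42 rad and z of nut3 in the frame of tray below 0.0355 m)) and x of nut4 in the frame of tray between -0.066 and 0.066 m and y of nut4 in the frame of tray between -0.136 and 0.136 m and ((angle between the z axis of nut4 and the z axis of tray, either way round below 0.15 rad and z of nut4 in the frame of tray below 0.03 m) or (angle between the z axis of nut4 and the z axis of tray, either way round above 1.42 rad and z of nut4 in the frame of tray below 0.0355 m)) and x of nut5 in the frame of tray between -0.066 and 0.066 m and y of nut5 in the frame of tray between -0.136 and 0.136 m and ((angle between the z axis of nut5 and the z axis of tray, either way round below 0.15 rad and z of nut5 in the frame of tray below 0.03 m) or (angle between the z axis of nut5 and the z axis of tray, either way round above 1.42 rad and z of nut5 in the frame of tray below 0.0355 m)) and x of nut6 in the frame of tray between -0.066 and 0.066 m and y of nut6 in the frame of tray between -0.136 and 0.136 m and ((angle between the z axis of nut6 and the z axis of tray, either way round below 0.15 rad and z of nut6 in the frame of tray below 0.03 m) or (angle between the z axis of nut6 and the z axis of tray, either way round above 1.42 rad and z of nut6 in the frame of tray below 0.0355 m)) and x of nut7 in the frame of tray between -0.066 and 0.066 m and y of nut7 in the frame of tray between -0.136 and 0.136 m and ((angle between the z axis of nut7 and the z axis of tray, either way round below 0.15 rad and z of nut7 in the frame of tray below 0.03 m) or (angle between the z axis of nut7 and the z axis of tray, either way round above 1.42 rad and z of nut7 in the frame of tray below 0.0355 m)) and x of nut8 in the frame of tray between -0.066 and 0.066 m and y of nut8 in the frame of tray between -0.136 and 0.136 m and ((angle between the z axis of nut8 and the z axis of tray, either way round below 0.15 rad and z of nut8 in the frame of tray below 0.03 m) or (angle between the z axis of nut8 and the z axis of tray, either way round above 1.42 rad and z of nut8 in the frame of tray below 0.0355 m)) and y of any of nut2, nut3, nut4, nut5, nut6, nut7, nut8 in the frame of tray below -0.045 m and y of any of nut1, nut3, nut4, nut5, nut6, nut7, nut8 in the frame of tray below -0.045 m and y of any of nut1, nut2, nut4, nut5, nut6, nut7, nut8 in the frame of tray below -0.045 m and y of any of nut1, nut2, nut3, nut5, nut6, nut7, nut8 in the frame of tray below -0.045 m and y of any of nut1, nut2, nut3, nut4, nut6, nut7, nut8 in the frame of tray below -0.045 m and y of any of nut1, nut2, nut3, nut4, nut5, nut7, nut8 in the frame of tray below -0.045 m and y of any of nut1, nut2, nut3, nut4, nut5, nut6, nut8 in the frame of tray below -0.045 m and y of any of nut1, nut2, nut3, nut4, nut5, nut6, nut7 in the frame of tray below -0.045 m and (y of nut2 in the frame of tray between -0.045 and 0.045 m or y of nut3 in the frame of tray between -0.045 and 0.045 m or y of nut4 in the frame of tray between -0.045 and 0.045 m or y of nut5 in the frame of tray between -0.045 and 0.045 m or y of nut6 in the frame of tray between -0.045 and 0.045 m or y of nut7 in the frame of tray between -0.045 and 0.045 m or y of nut8 in the frame of tray between -0.045 and 0.045 m) and (y of nut1 in the frame of tray between -0.045 and 0.045 m or y of nut3 in the frame of tray between -0.045 and 0.045 m or y of nut4 in the frame of tray between -0.045 and 0.045 m or y of nut5 in the frame of tray between -0.045 and 0.045 m or y of nut6 in the frame of tray between -0.045 and 0.045 m or y of nut7 in the frame of tray between -0.045 and 0.045 m or y of nut8 in the frame of tray between -0.045 and 0.045 m) and (y of nut1 in the frame of tray between -0.045 and 0.045 m or y of nut2 in the frame of tray between -0.045 and 0.045 m or y of nut4 in the frame of tray between -0.045 and 0.045 m or y of nut5 in the frame of tray between -0.045 and 0.045 m or y of nut6 in the frame of tray between -0.045 and 0.045 m or y of nut7 in the frame of tray between -0.045 and 0.045 m or y of nut8 in the frame of tray between -0.045 and 0.045 m) and (y of nut1 in the frame of tray between -0.045 and 0.045 m or y of nut2 in the frame of tray between -0.045 and 0.045 m or y of nut3 in the frame of tray between -0.045 and 0.045 m or y of nut5 in the frame of tray between -0.045 and 0.045 m or y of nut6 in the frame of tray between -0.045 and 0.045 m or y of nut7 in the frame of tray between -0.045 and 0.045 m or y of nut8 in the frame of tray between -0.045 and 0.045 m) and (y of nut1 in the frame of tray between -0.045 and 0.045 m or y of nut2 in the frame of tray between -0.045 and 0.045 m or y of nut3 in the frame of tray between -0.045 and 0.045 m or y of nut4 in the frame of tray between -0.045 and 0.045 m or y of nut6 in the frame of tray between -0.045 and 0.045 m or y of nut7 in the frame of tray between -0.045 and 0.045 m or y of nut8 in the frame of tray between -0.045 and 0.045 m) and (y of nut1 in the frame of tray between -0.045 and 0.045 m or y of nut2 in the frame of tray between -0.045 and 0.045 m or y of nut3 in the frame of tray between -0.045 and 0.045 m or y of nut4 in the frame of tray between -0.045 and 0.045 m or y of nut5 in the frame of tray between -0.045 and 0.045 m or y of nut7 in the frame of tray between -0.045 and 0.045 m or y of nut8 in the frame of tray between -0.045 and 0.045 m) and (y of nut1 in the frame of tray between -0.045 and 0.045 m or y of nut2 in the frame of tray between -0.045 and 0.045 m or y of nut3 in the frame of tray between -0.045 and 0.045 m or y of nut4 in the frame of tray between -0.045 and 0.045 m or y of nut5 in the frame of tray between -0.045 and 0.045 m or y of nut6 in the frame of tray between -0.045 and 0.045 m or y of nut8 in the frame of tray between -0.045 and 0.045 m) and (y of nut1 in the frame of tray between -0.045 and 0.045 m or y of nut2 in the frame of tray between -0.045 and 0.045 m or y of nut3 in the frame of tray between -0.045 and 0.045 m or y of nut4 in the frame of tray between -0.045 and 0.045 m or y of nut5 in the frame of tray between -0.045 and 0.045 m or y of nut6 in the frame of tray between -0.045 and 0.045 m or y of nut7 in the frame of tray between -0.045 and 0.045 m) and y of any of nut2, nut3, nut4, nut5, nut6, nut7, nut8 in the frame of tray above 0.045 m and y of any of nut1, nut3, nut4, nut5, nut6, nut7, nut8 in the frame of tray above 0.045 m and y of any of nut1, nut2, nut4, nut5, nut6, nut7, nut8 in the frame of tray above 0.045 m and y of any of nut1, nut2, nut3, nut5, nut6, nut7, nut8 in the frame of tray above 0.045 m and y of any of nut1, nut2, nut3, nut4, nut6, nut7, nut8 in the frame of tray above 0.045 m and y of any of nut1, nut2, nut3, nut4, nut5, nut7, nut8 in the frame of tray above 0.045 m and y of any of nut1, nut2, nut3, nut4, nut5, nut6, nut8 in the frame of tray above 0.045 m and y of any of nut1, nut2, nut3, nut4, nut5, nut6, nut7 in the frame of tray above 0.045 m and x of rake in the frame of stand between -0.012 and 0.012 m and y of rake in the frame of stand between -0.008 and 0.008 m and z of rake in the frame of stand between 0.01 and 0.018 m and angle between rake's own z axis and vertical below 0.08 rad); the robot touches nothing.
It fails at once if the rake bears on the tray or its deck with more than 20 N (contact force between rake and tray above 20 N).
It fails at once if nuts are pushed or carried by the robot itself rather than with the rake (contact force between the fingers and nut1 above 0.5 N or contact force between the fingers and nut2 above 0.5 N or contact force between the fingers and nut3 above 0.5 N or contact force between the fingers and nut4 above 0.5 N or contact force between the fingers and nut5 above 0.5 N or contact force between the fingers and nut6 above 0.5 N or contact force between the fingers and nut7 above 0.5 N or contact force between the fingers and nut8 above 0.5 N).
It fails at once if the spray can is shifted more than 20 mm (distance of spray_can from where it was at the start of the episode above 0.02 m).
It fails at once if the carton is shifted more than 20 mm (distance of carton from where it was at the start of the episode above 0.02 m).
It fails at once if the wrench is shifted more than 20 mm (distance of wrench from where it was at the start of the episode above 0.02 m).
It also fails if it takes over 72 s, if anything falls off the work surface, if the arm or the gripper's body presses on something with over 40 N, if the wrist force passes 120 N, or if a joint passes its speed limit or range.

## Working session

There is one attempt and no reset: what is moved stays moved. The work goes in short steps, Python scripts to look and compute and a shell command to move; the robot and the scene stay as the last step left them, time stands still between calls to the robot, and variables do not carry over. Pictures are saved under pics/ and viewed, and the job is handed in when it is done.

```bash
mkdir -p pics; cat > h.py <<'E'
from rig import r
import numpy as np, cv2
def snap(n,f):
    d=r.get_image(n); cv2.imwrite('pics/'+f,cv2.cvtColor(d['image'],cv2.COLOR_RGB2BGR)); np.save('pics/'+f[:-4]+'.npy',d,allow_pickle=True); return d
def load(f): return np.load('pics/'+f+'.npy',allow_pickle=True).item()
def world(d):
    K=d['camera_matrix'];h,w=d['depth'].shape
    u,v=np.meshgrid(np.arange(w),np.arange(h)); 
    xy=cv2.undistortPoints(np.stack([u,v],-1).reshape(-1,1,2).astype(np.float64),np.array(K,float),np.array([d['k1'],0,0,0.])).reshape(h,w,2)
    z=d['depth']; P=np.stack([xy[...,0]*z,xy[...,1]*z,z],-1)
    T=np.array(d['pose']); W=P@T[:3,:3].T+T[:3,3]; W[z==0]=np.nan; return W
E
python3 - <<'E'
from h import *
for n in ['scene','side','wrist']:
    d=snap(n,n+'0.png'); print(n,d['k1'],np.round(d['pose'],2).tolist())
s=r.observe()
for k in s: print(k,np.round(s[k],3).tolist())
print(r.tip_reach)
E
```

```text
scene -0.1028028877419148 [[0.6, 0.66, -0.45, 1041.25], [0.8, -0.5, 0.33, -340.84], [-0.0, -0.55, -0.83, 929.26], [0.0, 0.0, 0.0, 1.0]]
side -0.11745934648281034 [[-0.83, -0.44, 0.36, 323.09], [-0.56, 0.64, -0.53, 396.28], [0.0, -0.64, -0.77, 657.71], [0.0, 0.0, 0.0, 1.0]]
wrist -0.055327705280442584 [[0.29, -0.91, -0.29, 230.98], [-0.96, -0.28, -0.08, -505.51], [-0.0, 0.3, -0.95, 373.6], [0.0, 0.0, 0.0, 1.0]]
time_s 0.15
joints [-1.432, 0.259, 0.021, 1.334, -0.0, 1.418]
dq [-0.002, -0.001, 0.001, -0.0, 0.001, 0.001]
joint_torque [0.003, -55.597, 34.466, 0.011, -0.0, 0.0]
position [158.177, -526.578, 255.812]
orientation [[0.288, -0.0, 0.958], [-0.958, 0.001, 0.288], [-0.001, -1.0, 0.0]]
contact_force [-0.17, 0.991, 0.69]
ft_torque [0.03, 0.033, -0.015]
gripper_width 0.999
25.0
```

View pics/scene0.png

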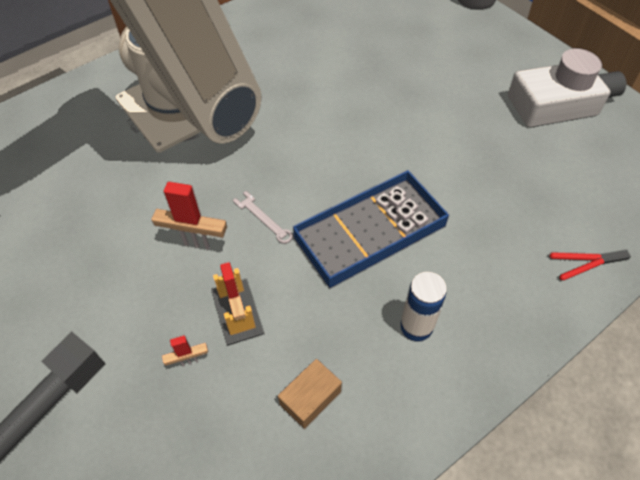

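View pics/side0.png

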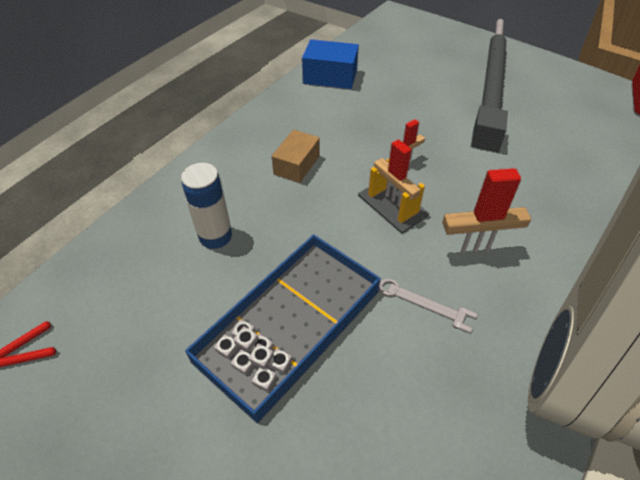

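View pics/wrist0.png

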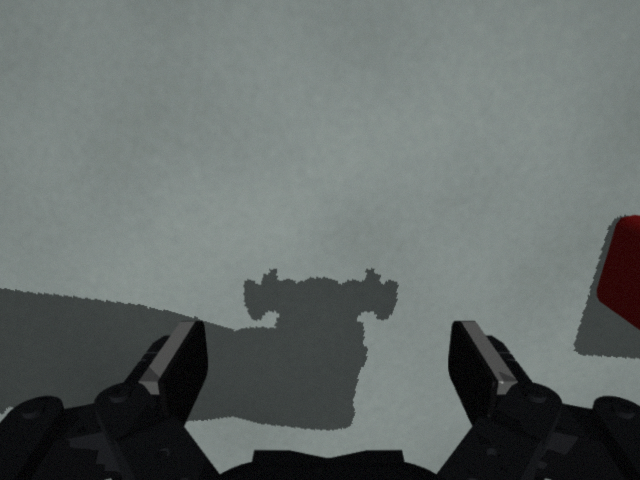

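The scene picture shows three rakes:
- large, free-standing, at scene (188,215) and side (490,205)
- middle-sized, in the yellow-cheeked stand, at scene (233,285) and side (398,175)
- small, lying at scene (183,350) and side (412,140)

The one in the yellow stand fits the description. I'll confirm it in a crop and measure the poses.

```bash
python3 - <<'E'
from h import *
a=cv2.imread('pics/scene0.png')[240:350,190:280];b=cv2.imread('pics/side0.png')[110:240,340:450];c=cv2.imread('pics/side0.png')[225:425,180:400]
rs=lambda i:cv2.resize(i,(int(i.shape[1]*400/i.shape[0])*1,400),interpolation=cv2.INTER_CUBIC)
o=np.hstack([rs(a),rs(b)]);cv2.imwrite('pics/crop0.png',o);cv2.imwrite('pics/crop1.png',cv2.resize(c,None,fx=3,fy=3,interpolation=cv2.INTER_CUBIC)[:600,:800])
for n in ['scene','side']:
    d=load(n+'0');W=world(d);I=cv2.cvtColor(d['image'],cv2.COLOR_RGB2HSV);RGB=d['image'].astype(int)
    H,S,V=[I[...,i].astype(int) for i in range(3)]
    def rep(nm,m,zr,box):
        m=m&(W[...,2]>zr[0])&(W[...,2]<zr[1]); x0,y0,x1,y1=box; mm=np.zeros_like(m);mm[y0:y1,x0:x1]=1;m=m&mm
        p=W[m][:,:2].astype(np.float32)
        if len(p)<5: print(nm,len(p));return
        R=cv2.minAreaRect(p); print(n,nm,len(p),'c',np.round(R[0],1),'sz',np.round(R[1],1),'ang',round(R[2],1),'z',np.round(np.nanpercentile(W[m][:,2],[5,50,95]),1))
    bl=(H>100)&(H<125)&(S>120)
    rep('traytop',bl,(36,44),(280,160,460,300) if n=='scene' else (180,230,390,425))
    red=((H<8)|(H>172))&(S>130)
    box=(205,250,270,345) if n=='scene' else (355,135,435,235)
    rep('griptop',red,(140,155),box); rep('grip',red,(60,160),box)
    yel=(H>18)&(H<30)&(S>150); rep('yel',yel,(55,80),box); rep('base',V<90,(4,12),box)
    rep('baronly',(H>5)&(H<22)&(S<170)&(S>40),(74,86),box)
    x=(280,160,460,300) if n=='scene' else (180,230,390,425)
    rep('lines',yel,(5,30),x)
    m=(S<60)&(V>60); zz=W[x[1]:x[3],x[0]:x[2],2]
    print('bench z',np.nanmedian(W[...,2][(abs(W[...,2])<10)]))
E
```

```text
scene traytop 701 c [575.  125.2] sz [277.7 139.1] ang 84.2 z [36.4 39.2 42.4]
scene griptop 181 c [ 566.3 -181.9] sz [16.4 33.2] ang 69.9 z [143.2 146.4 149. ]
scene grip 348 c [ 566.1 -182.6] sz [17.6 33.3] ang 71.9 z [ 91.9 142.6 148.3]
scene yel 73 c [ 564.2 -183.3] sz [43.6 88.8] ang 72.2 z [62.6 73.8 77.4]
scene base 256 c [ 564.8 -185.1] sz [ 64.5 119.9] ang 72.9 z [ 5.4  8.4 11. ]
scene baronly 329 c [ 566.6 -183.9] sz [46.4 96.4] ang 72.4 z [74.4 80.1 83.1]
scene lines 62 c [566.5 127.3] sz [ 94.  103.7] ang 85.1 z [12.7 16.2 19.9]
bench z 0.6836242527708691
side traytop 1504 c [569.3 127.2] sz [277.4 138.3] ang 84.4 z [36.7 40.2 42.4]
side griptop 195 c [ 560.9 -179.6] sz [19.8 33.3] ang 68.9 z [140.8 146.3 148.1]
side grip 731 c [ 579.9 -234.8] sz [ 32.7 150. ] ang 18.9 z [ 68.4 120.2 147.3]
side yel 225 c [ 561.  -181.9] sz [46.6 89.7] ang 72.7 z [55.8 67.6 76.4]
side base 800 c [ 546.  -213.3] sz [143.7 119.2] ang 68.8 z [ 5.6  9.1 11.1]
side baronly 431 c [ 561.6 -182.8] sz [ 34.5 101.4] ang 77.3 z [75.1 80.6 82.7]
side lines 252 c [573.9 125.6] sz [ 95.  119.6] ang 84.5 z [14.1 16.9 18.7]
bench z 1.0406625635263254
```

View pics/crop0.png

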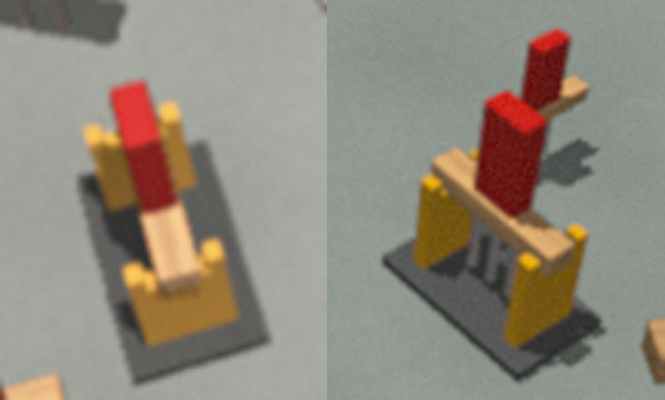

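View pics/crop1.png

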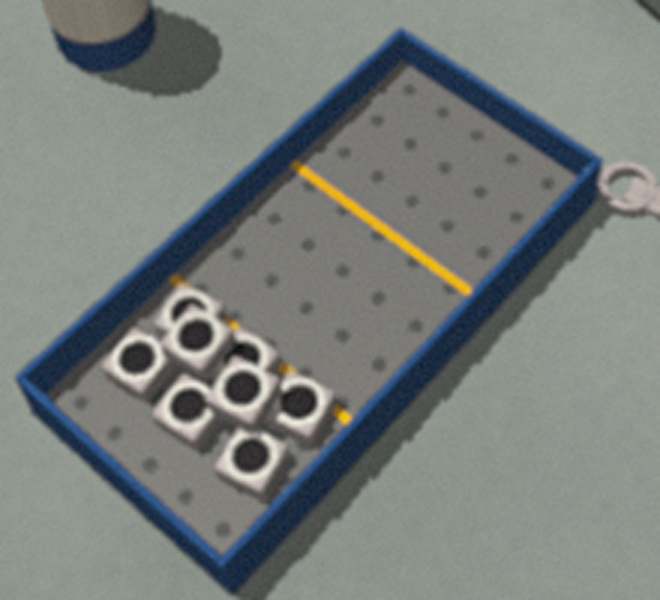

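The crop confirms that the middle-sized rake's bar rests on the yellow cheeks. Next I'll get the nut positions in the tray frame.

```bash
cat >> h.py <<'E'
TC=np.array([572.,126.]);TY=np.deg2rad(-5.7)
def ray(d,u,v,z):
    x=cv2.undistortPoints(np.array([[[u,v]]],float),np.array(d['camera_matrix'],float),np.array([d['k1'],0,0,0.])).ravel()
    T=np.array(d['pose']);D=T[:3,:3]@np.array([x[0],x[1],1]);o=T[:3,3];return (o+D*(z-o[2])/D[2])[:2]
def tray(p,C=None): 
    c,s=np.cos(TY),np.sin(TY); q=np.asarray(p)-(TC if C is None else C); return np.array([q[0]*c+q[1]*s,-q[0]*s+q[1]*c])
E
python3 - <<'E'
from h import *
d=load('side0')
C=np.array([569.3,127.2]) 
for u,v,z in [(190,305,30),(137,357,30),(245,350,30),(190,405,30),(302,400,30),(250,457,30),(196,335,45),(242,386,45),(384,228,15),(260,350,15)]:
    print(z,np.round(tray(ray(d,180+u/3,225+v/3,z),C),1))
W=world(d);I=cv2.cvtColor(d['image'],cv2.COLOR_RGB2HSV);h=np.array([tray(p,C) for p in W[225:425,180:400,:2].reshape(-1,2)]);z=W[225:425,180:400,2].ravel()
for y0 in range(-120,130,20):
    m=(abs(h[:,0])<45)&(abs(h[:,1]-y0)<10); print(y0,np.round(np.percentile(z[m],[10,25,50]),1),end=' ')
S=load('scene0');W=world(S);h=np.array([tray(p,np.array([575,125.2])) for p in W[160:300,280:460,:2].reshape(-1,2)]);z=W[160:300,280:460,2].ravel();print()
for y0 in range(-120,130,20):
    m=(abs(h[:,0])<45)&(abs(h[:,1]-y0)<10); print(y0,np.round(np.nanpercentile(z[m],[10,25,50]),1),end=' ')
E
```

```text
30 [38. 54.]
30 [37.2 90.3]
30 [ 0.5 53.9]
30 [ 0.1 91.1]
30 [-37.9  55.2]
30 [-39.1  91.3]
45 [17.  67.9]
45 [-17.8  72.5]
15 [  1.1 -47.2]
15 [ 1.4 44.6]
-120 [16.5 17.2 17.9] -100 [16.2 16.8 17.5] -80 [15.8 16.4 17.2] -60 [15.4 16.  16.8] -40 [15.1 15.8 16.5] -20 [14.5 15.2 15.9] 0 [14.  14.7 15.4] 20 [13.8 14.4 15.1] 40 [13.8 14.7 15.8] 60 [28.9 29.8 31.7] 80 [15.  28.  30.6] 100 [12.9 14.2 23.3] 120 [12.3 12.9 13.7] 
-120 [15.1 16.1 17. ] -100 [14.6 15.6 16.7] -80 [14.  15.1 16.3] -60 [13.7 14.9 16. ] -40 [13.8 14.7 15.9] -20 [13.3 14.3 15.3] 0 [12.8 13.7 15. ] 20 [12.4 13.5 14.6] 40 [12.6 14.  15.8] 60 [21.  28.4 31.1] 80 [22.7 28.  36. ] 100 [15.3 25.7 27.9] 120 [11.2 12.2 13.2]
```

```bash
python3 - <<'E'
from h import *
s=r.observe(); R=np.array(s['orientation']);p=np.array(s['position'])
yaw=np.degrees(np.arctan2(R[1,0],R[0,0]))
T=np.array([563.5,-182,250]); print(yaw, R.T@(T-p))
E
```

```text
-73.28290559540541 [-213.41971409    6.10050867  487.30874427]
```

```bash
python3 - <<'E'
from h import *
for n in ['scene','side']:
    d=load(n+'0');W=world(d);I=cv2.cvtColor(d['image'],cv2.COLOR_RGB2HSV)
    red=((I[...,0]<8)|(I[...,0]>172))&(I[...,1]>130)&(W[...,2]>100)
    b=(150,170,210,240) if n=='scene' else (450,150,540,230)
    m=np.zeros_like(red);m[b[1]:b[3],b[0]:b[2]]=1;p=W[red&m];print(np.round(np.percentile(p,[2,98],axis=0)))
E
python3 -m handwheel '[{"xyz":[0,-0.02,0.06],"turn":-10},{"xyz":[-0.027,-0.02,0.115],"turn":-20},{"xyz":[-0.053,-0.02,0.17],"turn":-30},{"xyz":[-0.08,-0.02,0.22],"turn":-40},{"xyz":[-0.107,-0.02,0.27],"turn":-50},{"xyz":[-0.133,-0.02,0.325],"turn":-60},{"xyz":[-0.16,-0.02,0.38],"turn":-70},{"xyz":[-0.186,-0.02,0.43],"turn":-80}]'
```

```text
[[ 381. -192.  103.]
 [ 419. -151.  187.]]
[[ 369. -181.  102.]
 [ 412. -146.  187.]]
time_s: 1.15
position: [517.8, -223.2, 276.1]
orientation: [[0.992, -0.0, -0.123], [0.123, 0.0, 0.992], [-0.0, -1.0, 0.0]]
contact_force: [0.4, -1.5, -0.6]
gripper_width: 0.999
```

```bash
cat >> h.py <<'E'
def st():
    s=r.observe();R=np.array(s['orientation']);p=np.array(s['position']);return s,R,p,np.degrees(np.arctan2(R[1,0],R[0,0]))
def go(x,y,z,yaw=None):
    s,R,p,w=st(); print('shift m',np.round(R.T@(np.array([x,y,z])-p)/1000,4),'turn',None if yaw is None else round(w-yaw,2),'yaw',round(w,2))
E
python3 -c "
from h import *
go(563.5,-182,250,72.5)"
```

```text
shift m [0.0504 0.0261 0.0353] turn -65.43 yaw 7.07
```

```bash
python3 -m handwheel '[{"xyz":[0.01,0.006,0.007],"turn":-10},{"xyz":[0.02,0.012,0.014],"turn":-20},{"xyz":[0.03,0.018,0.021],"turn":-30},{"xyz":[0.04,0.024,0.028],"turn":-40},{"xyz":[0.05,0.026,0.035],"turn":-50},{"xyz":[0.05,0.026,0.035],"turn":-60},{"xyz":[0.05,0.026,0.035],"turn":-65.4},{"xyz":[0.05,0.026,0.035],"turn":-65.4}]'
python3 - <<'E'
from h import *
d=snap('wrist','w1.png');print(st()[3],np.round(d['pose'],2).tolist(), np.array(d['camera_matrix']).tolist())
E
```

```text
time_s: 2.15
position: [562.0, -184.2, 250.0]
orientation: [[0.308, -0.0, -0.951], [0.951, 0.0, 0.308], [0.0, -1.0, 0.001]]
contact_force: [0.2, -0.7, 0.3]
gripper_width: 0.998
71.99223104931315 [[0.31, 0.91, 0.29, 487.68], [0.95, -0.29, -0.09, -161.55], [0.0, 0.3, -0.95, 367.89], [0.0, 0.0, 0.0, 1.0]] [[421.04571471995115, 0.0, 327.6397905239864], [0.0, 421.04571471995115, 245.16045911935697], [0.0, 0.0, 1.0]]
```

View pics/w1.png

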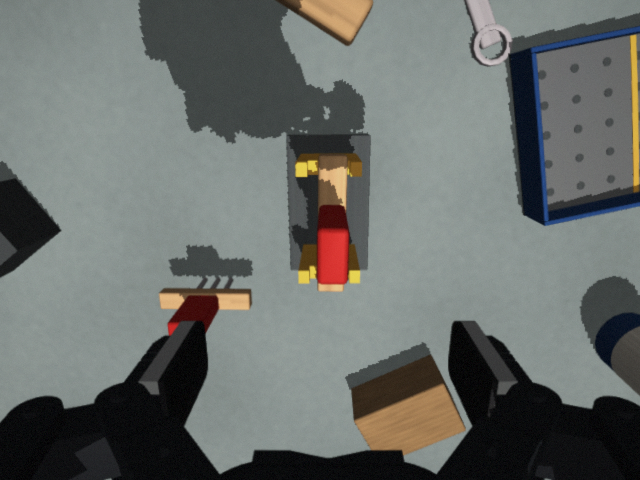

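```bash
python3 - <<'E'
from h import *
d=load('w1');W=world(d);I=cv2.cvtColor(d['image'],cv2.COLOR_RGB2HSV)
H,S,V=[I[...,i].astype(int) for i in range(3)]
def rep(nm,m,zr,b):
    mm=np.zeros_like(m);mm[b[1]:b[3],b[0]:b[2]]=1;m=m&mm&(W[...,2]>zr[0])&(W[...,2]<zr[1]);p=W[m]
    R=cv2.minAreaRect(p[:,:2].astype(np.float32));print(nm,len(p),np.round(R[0],1),np.round(R[1],1),round(R[2],1),np.round(np.percentile(p[:,2],[5,50,95]),1))
red=((H<8)|(H>172))&(S>130)
b=(280,125,380,300)
rep('top',red,(140,152),b);rep('base',S<60,(5,11),b);rep('yel',(H>18)&(H<32)&(S>140),(68,80),b);rep('bar',(H>3)&(H<22)&(S>40),(76,84),b)
s,R,p,w=st();c=cv2.minAreaRect(W[red&(W[...,2]>140)&(W[...,2]<152)][:,:2].astype(np.float32))[0]
go(563,-183,115,72.4)
E
```

```text
top 1791 [ 561.3 -182.3] [17.6 32.9] 71.8 [143.5 146.  147.2]
base 5806 [ 561.3 -184.6] [ 70.3 120.3] 72.3 [7.  8.2 9.5]
yel 549 [ 561.3 -184.7] [45.8 90.4] 72.3 [70.4 74.1 75.2]
bar 1667 [ 561.9 -182.5] [ 19.9 100.1] 71.3 [78.7 80.1 81.4]
shift m [ 0.0015  0.135  -0.0006] turn -0.41 yaw 71.99
```

```bash
python3 -m handwheel '[{"xyz":[0.0005,0.03,0],"turn":0},{"xyz":[0.0005,0.06,0],"turn":0},{"xyz":[0.0005,0.09,0],"turn":0},{"xyz":[0.0005,0.11,0],"turn":0},{"xyz":[0.0005,0.125,0],"turn":0},{"xyz":[0.0005,0.135,0],"turn":0},{"xyz":[0.0005,0.135,0],"turn":0}]'
python3 -m handwheel '[{"xyz":[0,0,0],"turn":0},{"xyz":[0,0,0],"turn":0},{"xyz":[0,0,0],"turn":0},{"xyz":[0,0,0],"turn":0},{"xyz":[0,0,0],"turn":0},{"xyz":[0,0,0],"turn":0}]' 1 60
python3 - <<'E'
from h import *
d=snap('wrist','w2.png');s=r.observe();print(s['contact_force'],s['ft_torque'])
E
```

```text
time_s: 3.08
position: [562.1, -183.8, 114.9]
orientation: [[0.308, -0.001, -0.952], [0.952, 0.0, 0.308], [0.0, -1.0, 0.001]]
contact_force: [0.5, -0.6, -0.0]
gripper_width: 1.001
time_s: 3.82
position: [562.3, -183.8, 115.3]
orientation: [[0.307, 0.0, -0.952], [0.952, 0.0, 0.307], [0.0, -1.0, -0.0]]
contact_force: [0.8, 0.8, 0.0]
gripper_width: 0.201
[ 0.38259874 -0.21642376  0.22283736] [0.07221784 0.08082796 0.02173028]
```

View pics/w2.png

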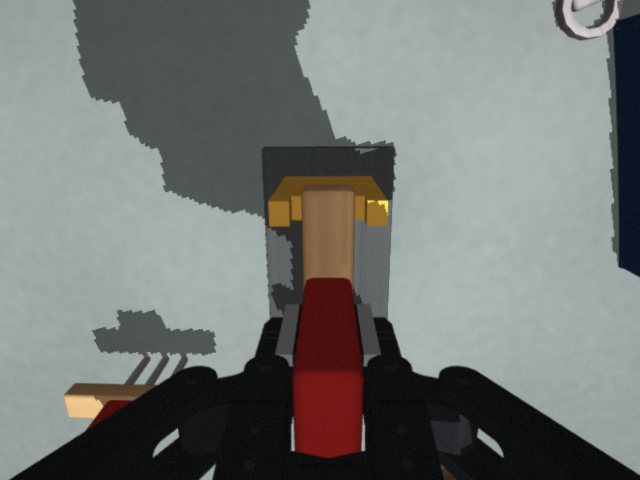

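```bash
python3 -m handwheel '[{"xyz":[0,-0.01,0],"turn":0},{"xyz":[0,-0.02,0],"turn":0},{"xyz":[0,-0.045,0],"turn":0},{"xyz":[0,-0.07,0],"turn":0},{"xyz":[0,-0.10,0],"turn":0},{"xyz":[0,-0.10,0],"turn":0}]'
python3 - <<'E'
from h import *
d=snap('side','s2.png');s=r.observe();print(s['contact_force'],s['ft_torque']);W=world(load('side0'))
I=load('side0');print(np.round(W[210,208]),np.round(W[185,210]),np.round(W[175,200]))
def trayw(x,y): c,s=np.cos(TY),np.sin(TY); return TC+np.array([c*x-s*y,s*x+c*y])
for y in (105,121,0,-42): print(y,trayw(0,y))
go(*trayw(0,107),170,84.3)
E
```

```text
time_s: 4.62
position: [563.1, -184.3, 218.0]
orientation: [[0.307, 0.004, -0.952], [0.952, -0.002, 0.307], [-0.001, -1.0, -0.005]]
contact_force: [0.2, 0.2, -2.0]
gripper_width: 0.2
[-0.33643803 -0.09717692 -3.12873373] [-0.01162672  0.01563944 -0.05178705]
[758.  77. 102.] [758.  62. 145.] [781.  58. 150.]
105 [582.42857372 230.48083485]
121 [584.01768972 246.40172397]
0 [572. 126.]
-42 [567.82857051  84.20766606]
shift m [0.4025 0.0458 0.1089] turn -12.18 yaw 72.12
```

View pics/s2.png

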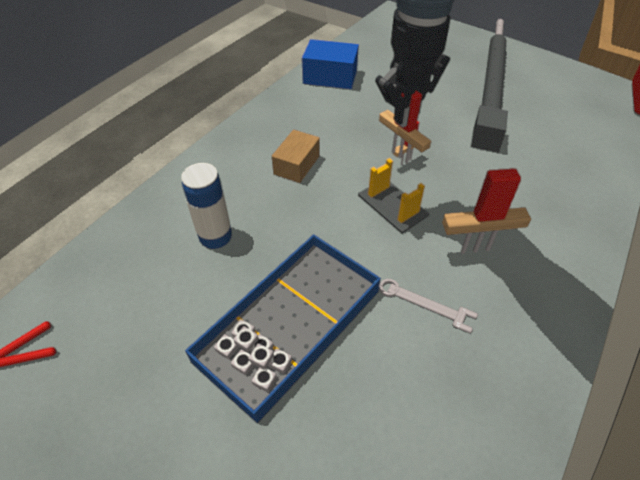

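```bash
python3 -m handwheel '[{"xyz":[0.03,0,0.01],"turn":-2},{"xyz":[0.08,0,0.02],"turn":-4},{"xyz":[0.135,0,0.036],"turn":-6},{"xyz":[0.19,0,0.05],"turn":-8},{"xyz":[0.245,0,0.067],"turn":-10},{"xyz":[0.295,0,0.08],"turn":-12.2},{"xyz":[0.34,0,0.092],"turn":-12.2},{"xyz":[0.36,0,0.098],"turn":-12.2}]'
python3 -m handwheel '[{"xyz":[0,0,0],"turn":0},{"xyz":[0,0,0],"turn":0}]'
python3 - <<'E'
from h import *
d=snap('wrist','w3.png');print(r.observe()['contact_force'])
W=world(d);I=cv2.cvtColor(d['image'],cv2.COLOR_RGB2HSV);H,S,V=[I[...,i].astype(int) for i in range(3)]
m=(H>100)&(H<125)&(S>120)&(W[...,2]>36)&(W[...,2]<44);p=W[m]
R=cv2.minAreaRect(p[:,:2].astype(np.float32));print(len(p),np.round(R[0],1),np.round(R[1],1),round(R[2],2))
E
```

```text
time_s: 5.68
position: [578.8, 191.1, 213.8]
orientation: [[0.097, -0.002, -0.995], [0.995, -0.0, 0.097], [-0.0, -1.0, 0.002]]
contact_force: [0.2, 0.3, -3.2]
gripper_width: 0.201
time_s: 5.92
position: [579.4, 187.9, 214.8]
orientation: [[0.1, -0.001, -0.995], [0.995, -0.001, 0.1], [-0.001, -1.0, 0.001]]
contact_force: [0.7, 0.0, -2.4]
gripper_width: 0.204
[-0.23296201 -0.42159009 -2.64946729]
6316 [569.7 125.2] [277.7 138.4] 84.3
```

View pics/w3.png

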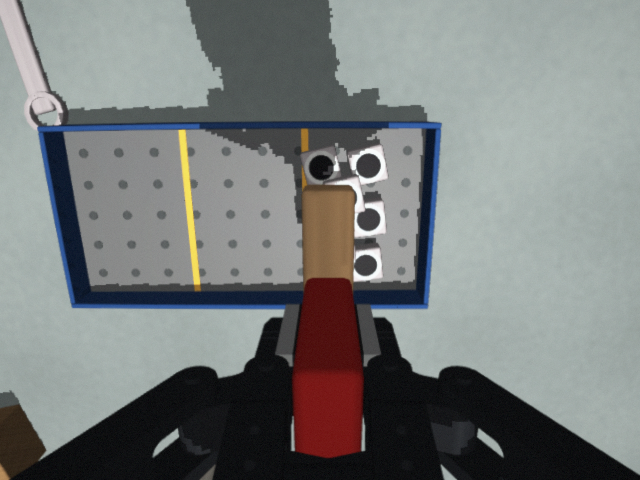

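```bash
sed -i 's/^TC=.*/TC=np.array([570.,126.]);TY=np.deg2rad(-5.7)/' h.py; cat >> h.py <<'E'
def trayw(x,y): c,s=np.cos(TY),np.sin(TY); return TC+np.array([c*x-s*y,s*x+c*y])
def gt(x,y,tip):
    s,R,p,w=st(); print('t=%.2f'%s['time_s'],'now tray',np.round(tray(p[:2]),1),'tip',round(p[2]-101,1),'f',np.round(s['contact_force'],1)); go(*trayw(x,y),tip+101,84.3)
E
python3 -c "
from h import *
gt(0,103,32.5)"
```

```text
t=5.97 now tray [ 3.4 62.3] tip 114.0 f [-0.2 -0.4 -2.6]
shift m [0.0407 0.0814 0.0034] turn -0.05 yaw 84.25
```

```bash
python3 -m handwheel '[{"xyz":[0.02,0,0.003],"turn":0},{"xyz":[0.04,0.02,0.0035],"turn":0},{"xyz":[0.0405,0.05,0.0035],"turn":0},{"xyz":[0.0405,0.07,0.0035],"turn":0},{"xyz":[0.0405,0.0815,0.0035],"turn":0},{"xyz":[0.0405,0.0815,0.0035],"turn":0},{"xyz":[0.0405,0.0815,0.0035],"turn":0}]'
python3 - <<'E'
from h import *
snap('side','s3.png');gt(0,103,32.5)
a=cv2.imread('pics/s3.png')[205:425,160:400];cv2.imwrite('pics/s3c.png',cv2.resize(a,None,fx=2.7,fy=2.7,interpolation=cv2.INTER_CUBIC))
E
```

```text
time_s: 6.85
position: [580.5, 229.6, 134.7]
orientation: [[0.099, 0.001, -0.995], [0.995, 0.0, 0.099], [0.0, -1.0, -0.001]]
contact_force: [-0.1, -0.1, -1.4]
gripper_width: 0.204
t=6.90 now tray [  0.2 104.1] tip 33.8 f [-0.1 -0.4 -1.7]
shift m [-0.0011  0.0013  0.0002] turn 0.01 yaw 84.31
```

View pics/s3c.png

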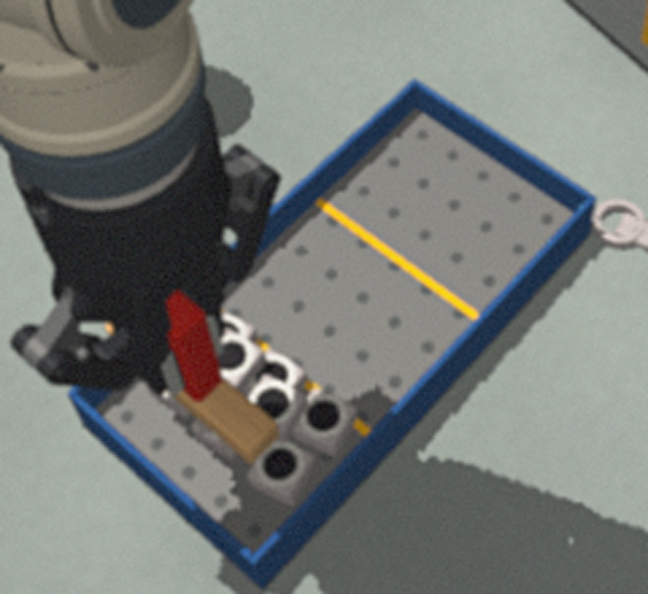

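```bash
python3 -m handwheel '[{"xyz":[-0.008,0.001,0],"turn":0},{"xyz":[-0.016,0.001,0],"turn":0},{"xyz":[-0.024,0.001,0],"turn":0},{"xyz":[-0.032,0.001,0],"turn":0},{"xyz":[-0.039,0.001,0],"turn":0},{"xyz":[-0.046,0.001,0],"turn":0},{"xyz":[-0.053,0.001,0],"turn":0},{"xyz":[-0.06,0.001,0],"turn":0}]'
python3 - <<'E'
from h import *
snap('side','s4.png');snap('wrist','w4.png');gt(0,36,32.5)
a=cv2.imread('pics/s4.png')[205:425,160:400];cv2.imwrite('pics/s4c.png',cv2.resize(a,None,fx=2.7,fy=2.7,interpolation=cv2.INTER_CUBIC))
E
```

```text
time_s: 7.9
position: [574.0, 169.3, 132.7]
orientation: [[0.099, -0.0, -0.995], [0.995, -0.0, 0.099], [-0.0, -1.0, 0.0]]
contact_force: [-0.6, -0.7, -1.9]
gripper_width: 0.207
t=8.00 now tray [-0.3 43.3] tip 31.8 f [ 0.2  0.  -1.8]
shift m [-0.0073 -0.0007 -0.0003] turn -0.02 yaw 84.28
```

View pics/s4c.png

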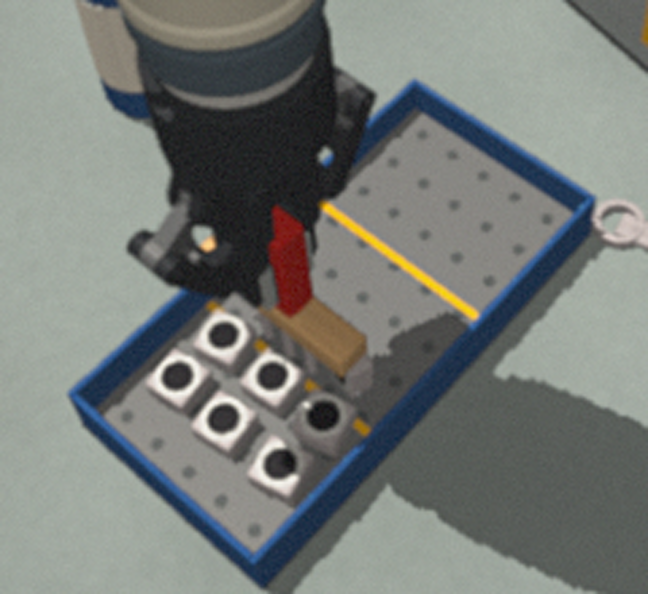

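View pics/w4.png

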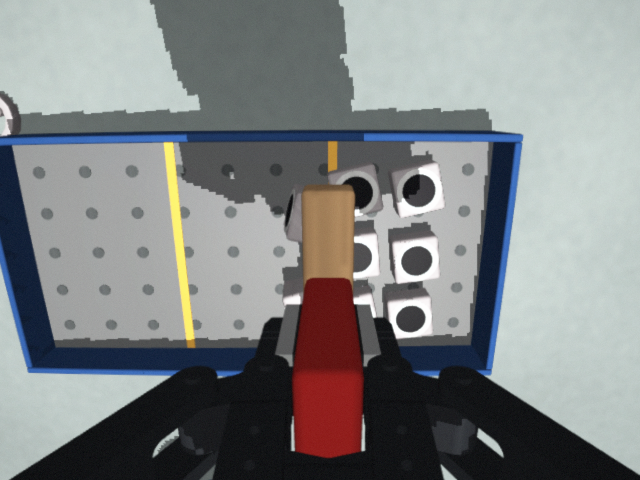

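```bash
python3 -m handwheel '[{"xyz":[-0.004,0,0],"turn":0},{"xyz":[-0.008,0,0],"turn":0},{"xyz":[-0.012,0,0],"turn":0},{"xyz":[-0.016,0,0],"turn":0},{"xyz":[-0.02,0,0],"turn":0},{"xyz":[-0.024,0,0],"turn":0},{"xyz":[-0.024,0,0],"turn":0}]'
python3 - <<'E'
from h import *
snap('side','s5.png');snap('wrist','w5.png');gt(0,36,32.5)
a=cv2.imread('pics/s5.png')[205:425,160:400];cv2.imwrite('pics/s5c.png',cv2.resize(a,None,fx=2.7,fy=2.7,interpolation=cv2.INTER_CUBIC))
E
```

```text
time_s: 8.88
position: [571.7, 145.6, 132.8]
orientation: [[0.099, -0.0, -0.995], [0.995, -0.0, 0.099], [-0.0, -1.0, 0.0]]
contact_force: [-0.9, 0.6, -2.4]
gripper_width: 0.202
t=8.97 now tray [-0.2 19.9] tip 31.8 f [-0.4 -0.5 -1.5]
shift m [ 0.0161 -0.0007 -0.0002] turn 0.01 yaw 84.31
```

View pics/s5c.png

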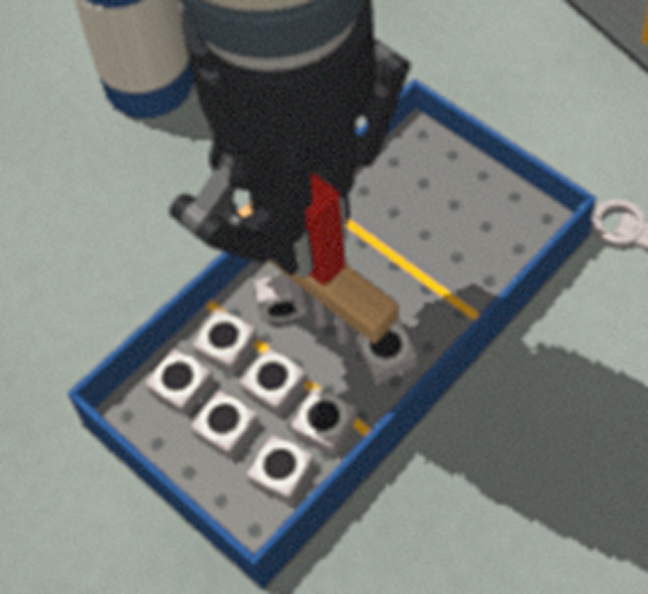

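View pics/w5.png

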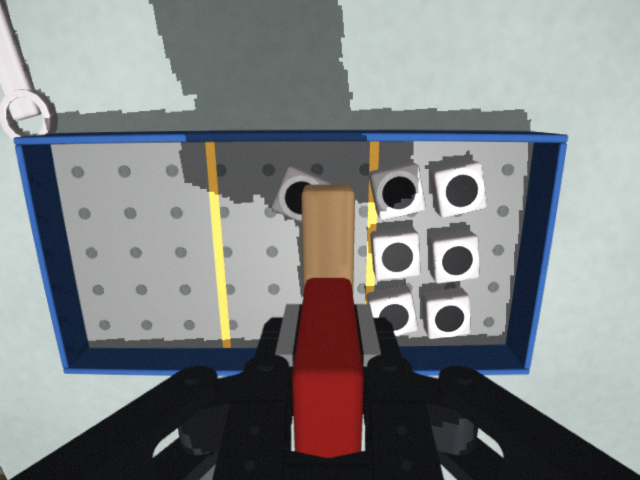

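```bash
python3 -m handwheel '[{"xyz":[0,-0.012,0],"turn":0},{"xyz":[0,-0.03,0],"turn":0},{"xyz":[0.02,-0.04,0],"turn":0},{"xyz":[0.05,-0.04,0],"turn":0},{"xyz":[0.08,-0.04,0],"turn":0},{"xyz":[0.1,-0.04,0],"turn":0},{"xyz":[0.1,-0.04,0],"turn":0}]'
python3 - <<'E'
from h import *
snap('side','s6.png');snap('wrist','w6.png');gt(0,121,20)
a=cv2.imread('pics/s6.png')[205:425,160:400];cv2.imwrite('pics/s6c.png',cv2.resize(a,None,fx=2.7,fy=2.7,interpolation=cv2.INTER_CUBIC))
E
```

```text
time_s: 9.85
position: [581.5, 247.2, 172.7]
orientation: [[0.097, -0.0, -0.995], [0.995, 0.0, 0.097], [0.0, -1.0, 0.0]]
contact_force: [-0.8, -1.0, -2.3]
gripper_width: 0.206
t=9.95 now tray [ -0.5 120.1] tip 71.7 f [-0.5  0.3 -2.1]
shift m [ 0.0009  0.0517 -0.0005] turn 0.05 yaw 84.35
```

View pics/s6c.png

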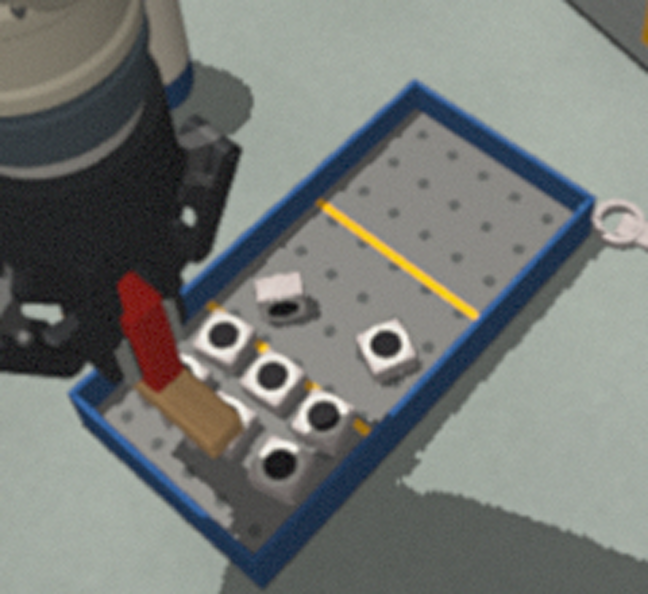

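View pics/w6.png

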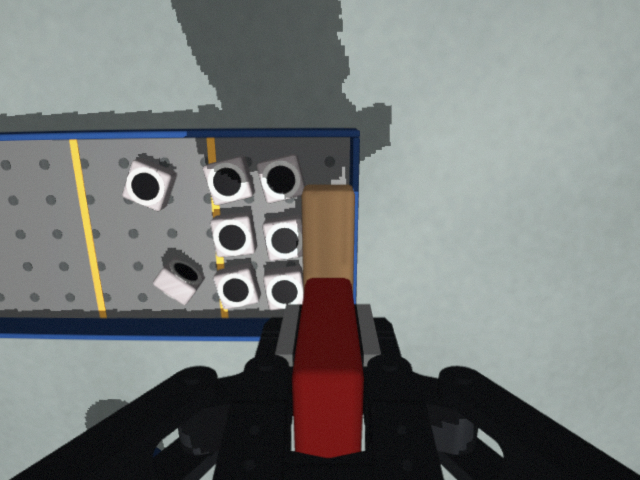

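```bash
python3 - <<'E'
from h import *
d=load('w6')
for u,v,z in [(148,186,29),(231,181,28),(281,180,28),(285,240,28),(285,292,28),(232,238,28),(237,289,28),(178,275,40),(185,270,28)]: print(np.round(tray(ray(d,u,v,z)),1))
E
python3 -m handwheel '[{"xyz":[0,0.02,0],"turn":0},{"xyz":[0,0.035,0],"turn":0},{"xyz":[0,0.045,0],"turn":0},{"xyz":[0,0.05,0],"turn":0},{"xyz":[0,0.0525,0],"turn":0},{"xyz":[0,0.0525,0],"turn":0},{"xyz":[0,0.0525,0],"turn":0}]'
python3 - <<'E'
from h import *
snap('side','s7.png');gt(0,121,14)
a=cv2.imread('pics/s7.png')[205:425,160:400];cv2.imwrite('pics/s7c.png',cv2.resize(a,None,fx=2.7,fy=2.7,interpolation=cv2.INTER_CUBIC))
E
```

```text
[-35.1   6.5]
[-37.9  59.2]
[-38.5  90.6]
[ 0.6 92. ]
[37.5 91. ]
[-0.7 57.4]
[35.4 58.4]
[20.6 23.6]
[21.8 24.2]
time_s: 10.82
position: [581.8, 245.5, 120.7]
orientation: [[0.099, 0.001, -0.995], [0.995, 0.0, 0.099], [0.0, -1.0, -0.001]]
contact_force: [0.7, 0.2, -2.1]
gripper_width: 0.206
t=10.88 now tray [ -0.2 120.1] tip 19.7 f [-0.4  0.4 -0.8]
shift m [ 0.0009  0.0057 -0.0001] turn 0.02 yaw 84.32
```

View pics/s7c.png

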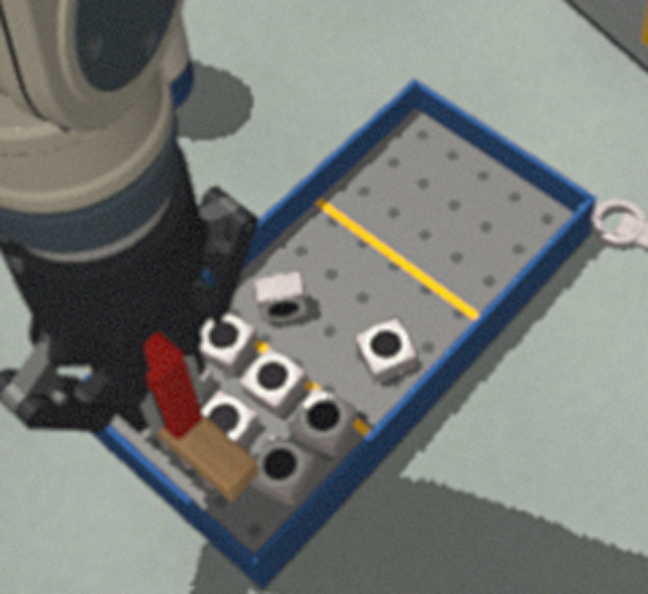

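```bash
cat >> h.py <<'E'
def fz(n=4):
    o=[]
    for i in range(n):
        s=r.observe();o.append(s['contact_force']); r.get_image('side')
    s=r.observe();o.append(s['contact_force']);o=np.array(o);p=np.array(s['position'])
    print('t=%.2f'%s['time_s'],'tray',np.round(tray(p[:2]),1),'tip',round(p[2]-101,2),'F',np.round(o.mean(0),2),'sd',np.round(o.std(0),2), 'zs',np.round(o[:,2],1))
E
python3 -c "
from h import *
fz()"
python3 -m handwheel '[{"xyz":[0,0.002,0],"turn":0},{"xyz":[0,0.004,0],"turn":0},{"xyz":[0,0.005,0],"turn":0},{"xyz":[0,0.005,0],"turn":0}]'
python3 -c "
from h import *
fz(2)"
```

```text
t=11.07 tray [ -0.3 120. ] tip 19.43 F [-0.43 -0.08 -1.6 ] sd [0.13 0.22 0.6 ] zs [-0.8 -2.3 -2.  -0.9 -2. ]
time_s: 11.58
position: [581.6, 245.4, 115.1]
orientation: [[0.099, -0.0, -0.995], [0.995, -0.0, 0.099], [-0.0, -1.0, 0.0]]
contact_force: [-0.6, -0.3, -2.0]
gripper_width: 0.202
t=11.68 tray [ -0.3 120. ] tip 14.28 F [-0.25 -0.42 -1.65] sd [0.55 0.1  0.28] zs [-2.  -1.4 -1.5]
```

Tare is about −1.9 N. I'll go down in 0.7 mm steps.

```bash
python3 -m handwheel '[{"xyz":[0,0.0007,0],"turn":0},{"xyz":[0,0.0014,0],"turn":0},{"xyz":[0,0.0014,0],"turn":0}]'
python3 -c "
from h import *
fz(2)"
python3 -m handwheel '[{"xyz":[0,0.0007,0],"turn":0},{"xyz":[0,0.0007,0],"turn":0}]'
python3 -c "
from h import *
fz(2)"
```

```text
time_s: 12.05
position: [581.7, 245.4, 113.9]
orientation: [[0.099, 0.0, -0.995], [0.995, 0.0, 0.099], [0.0, -1.0, -0.0]]
contact_force: [0.8, 0.2, -1.7]
gripper_width: 0.202
t=12.15 tray [ -0.3 120. ] tip 12.91 F [ 0.4   0.06 -1.78] sd [0.4  0.35 0.03] zs [-1.7 -1.8 -1.8]
time_s: 12.4
position: [581.7, 245.5, 113.4]
orientation: [[0.099, 0.0, -0.995], [0.995, 0.0, 0.099], [0.0, -1.0, -0.0]]
contact_force: [-1.1, 1.3, 0.6]
gripper_width: 0.199
t=12.50 tray [ -0.2 120. ] tip 12.38 F [-0.74  0.38  0.89] sd [0.42 0.71 0.3 ] zs [0.6 1.3 0.8]
```

```bash
python3 -m handwheel '[{"xyz":[0,0.0005,0],"turn":0},{"xyz":[0,0.0005,0],"turn":0},{"xyz":[0,0.0005,0],"turn":0}]'
python3 -c "
from h import *
fz(3)"
python3 -m handwheel '[{"xyz":[-0.004,-0.0001,0],"turn":0},{"xyz":[-0.008,-0.0001,0],"turn":0},{"xyz":[-0.012,-0.0002,0],"turn":0},{"xyz":[-0.016,-0.0003,0],"turn":0},{"xyz":[-0.02,-0.0003,0],"turn":0},{"xyz":[-0.02,-0.0003,0],"turn":0}]'
python3 -c "
from h import *
fz(2)"
```

```text
time_s: 12.88
position: [581.7, 245.5, 112.9]
orientation: [[0.099, 0.0, -0.995], [0.995, 0.0, 0.099], [0.0, -1.0, -0.0]]
contact_force: [0.0, 0.2, 3.8]
gripper_width: 0.206
t=13.03 tray [ -0.2 120. ] tip 11.82 F [-0.34 -0.15  3.46] sd [0.26 0.45 0.47] zs [3.8 3.1 4.  2.9]
time_s: 13.78
position: [579.6, 224.7, 113.0]
orientation: [[0.1, 0.0, -0.995], [0.995, -0.001, 0.1], [-0.001, -1.0, -0.0]]
contact_force: [-0.4, -0.0, 3.4]
gripper_width: 0.203
t=13.88 tray [-0.2 99.3] tip 11.97 F [-0.18 -1.04  3.85] sd [0.41 0.78 0.32] zs [3.4 4.  4.2]
```

```bash
python3 -m handwheel '[{"xyz":[-0.005,-0.0001,0],"turn":0},{"xyz":[-0.01,-0.0002,0],"turn":0},{"xyz":[-0.015,-0.0003,0],"turn":0},{"xyz":[-0.02,-0.0004,0],"turn":0},{"xyz":[-0.025,-0.0004,0],"turn":0},{"xyz":[-0.03,-0.0005,0],"turn":0},{"xyz":[-0.035,-0.0006,0],"turn":0},{"xyz":[-0.035,-0.0006,0],"turn":0}]'
python3 -c "
from h import *
fz(2);snap('side','s8.png')
a=cv2.imread('pics/s8.png')[205:425,160:400];cv2.imwrite('pics/s8c.png',cv2.resize(a,None,fx=2.7,fy=2.7,interpolation=cv2.INTER_CUBIC))"
```

```text
time_s: 14.88
position: [576.1, 189.5, 113.5]
orientation: [[0.1, -0.0, -0.995], [0.995, -0.002, 0.1], [-0.002, -1.0, 0.0]]
contact_force: [-0.2, -1.2, 3.6]
gripper_width: 0.203
t=14.97 tray [-0.3 63.9] tip 12.51 F [-0.5  -2.2   4.18] sd [0.28 0.98 0.42] zs [3.6 4.4 4.5]
```

View pics/s8c.png

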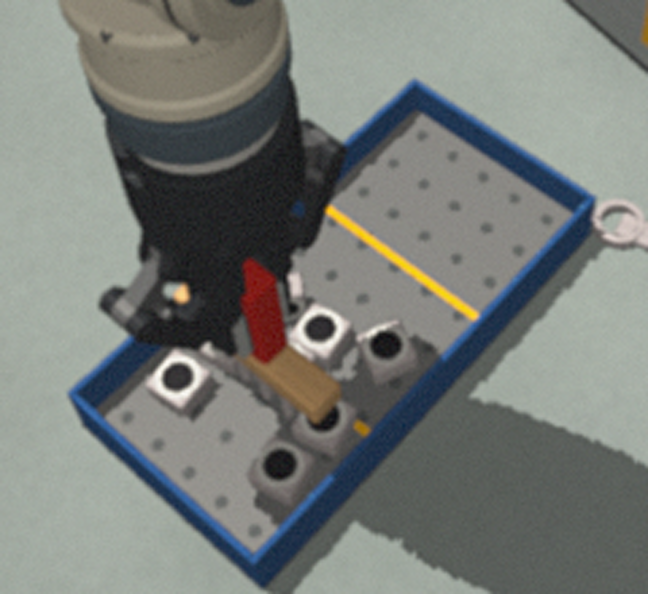

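```bash
python3 -m handwheel '[{"xyz":[-0.005,-0.0001,0],"turn":0},{"xyz":[-0.01,-0.0002,0],"turn":0},{"xyz":[-0.015,-0.0003,0],"turn":0},{"xyz":[-0.02,-0.0004,0],"turn":0},{"xyz":[-0.025,-0.0005,0],"turn":0},{"xyz":[-0.03,-0.0006,0],"turn":0},{"xyz":[-0.035,-0.0007,0],"turn":0},{"xyz":[-0.035,-0.0007,0],"turn":0}]'
python3 -c "
from h import *
fz(2);snap('side','s9.png')
a=cv2.imread('pics/s9.png')[205:425,160:400];cv2.imwrite('pics/s9c.png',cv2.resize(a,None,fx=2.7,fy=2.7,interpolation=cv2.INTER_CUBIC))"
```

```text
time_s: 16.02
position: [572.6, 154.7, 114.2]
orientation: [[0.1, -0.0, -0.995], [0.995, -0.002, 0.1], [-0.002, -1.0, 0.0]]
contact_force: [-0.4, -0.9, 3.8]
gripper_width: 0.202
t=16.12 tray [-0.3 29. ] tip 13.19 F [-0.22 -2.1   4.35] sd [0.22 0.83 0.72] zs [3.8 3.9 5.4]
```

View pics/s9c.png

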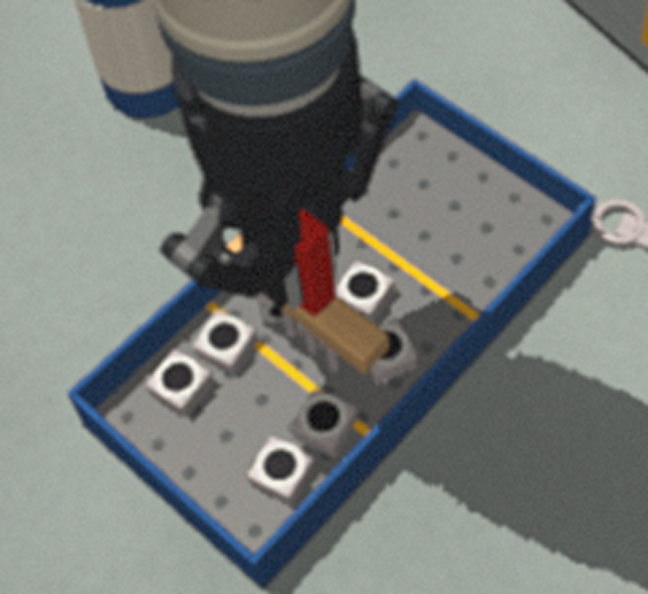

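```bash
python3 -m handwheel '[{"xyz":[-0.005,-0.0001,0],"turn":0},{"xyz":[-0.01,-0.0002,0],"turn":0},{"xyz":[-0.015,-0.0003,0],"turn":0},{"xyz":[-0.02,-0.0004,0],"turn":0},{"xyz":[-0.025,-0.0005,0],"turn":0},{"xyz":[-0.03,-0.0006,0],"turn":0},{"xyz":[-0.035,-0.0007,0],"turn":0},{"xyz":[-0.035,-0.0007,0],"turn":0}]'
python3 -c "
from h import *
fz(2);snap('side','s10.png')
a=cv2.imread('pics/s10.png')[205:425,160:400];cv2.imwrite('pics/s10c.png',cv2.resize(a,None,fx=2.7,fy=2.7,interpolation=cv2.INTER_CUBIC))"
```

```text
time_s: 17.18
position: [569.1, 119.9, 115.0]
orientation: [[0.1, -0.0, -0.995], [0.995, -0.002, 0.1], [-0.002, -1.0, 0.0]]
contact_force: [0.7, -1.0, 3.1]
gripper_width: 0.205
t=17.27 tray [-0.3 -6. ] tip 13.93 F [-0.01 -1.78  3.9 ] sd [0.55 0.73 0.59] zs [3.1 4.3 4.4]
```

View pics/s10c.png

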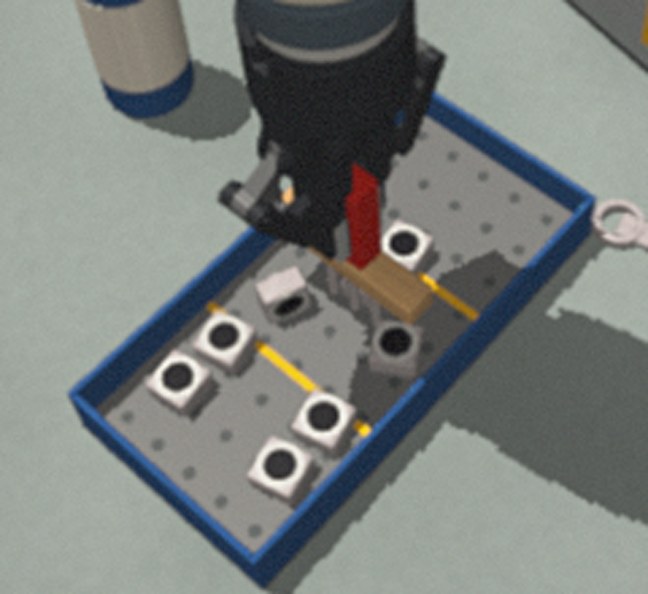

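```bash
python3 -m handwheel '[{"xyz":[-0.005,-0.0001,0],"turn":0},{"xyz":[-0.01,-0.0002,0],"turn":0},{"xyz":[-0.015,-0.0003,0],"turn":0},{"xyz":[-0.02,-0.0004,0],"turn":0},{"xyz":[-0.025,-0.0005,0],"turn":0},{"xyz":[-0.03,-0.0006,0],"turn":0},{"xyz":[-0.036,-0.0006,0],"turn":0},{"xyz":[-0.036,-0.0006,0],"turn":0}]'
python3 -c "
from h import *
fz(3)"
python3 -m handwheel '[{"xyz":[0.001,-0.005,0],"turn":0},{"xyz":[0.002,-0.015,0],"turn":0},{"xyz":[0.002,-0.035,0],"turn":0},{"xyz":[0.002,-0.065,0],"turn":0},{"xyz":[-0.01,-0.1,0],"turn":0},{"xyz":[-0.04,-0.105,0],"turn":0},{"xyz":[-0.09,-0.105,0],"turn":0},{"xyz":[-0.14,-0.105,0],"turn":0}]'
python3 -c "
from h import *
fz(1);snap('side','s11.png');snap('wrist','w11.png')
a=cv2.imread('pics/s11.png')[205:425,160:400];cv2.imwrite('pics/s11c.png',cv2.resize(a,None,fx=2.7,fy=2.7,interpolation=cv2.INTER_CUBIC))"
```

```text
time_s: 18.32
position: [565.6, 84.0, 115.6]
orientation: [[0.1, -0.0, -0.995], [0.995, -0.002, 0.1], [-0.002, -1.0, 0.0]]
contact_force: [-0.5, -2.3, 4.0]
gripper_width: 0.206
t=18.48 tray [ -0.2 -41.9] tip 14.57 F [-0.43 -2.98  3.86] sd [0.39 0.39 0.44] zs [4.  4.3 4.  3.1]
time_s: 19.48
position: [551.6, -54.8, 221.2]
orientation: [[0.098, 0.001, -0.995], [0.995, 0.0, 0.098], [0.0, -1.0, -0.001]]
contact_force: [1.6, 0.1, -2.5]
gripper_width: 0.202
t=19.52 tray [-1.000e-01 -1.869e+02] tip 120.01 F [ 1.45 -2.05 -2.03] sd [0.12 2.16 0.49] zs [-2.5 -1.5]
```

View pics/s11c.png

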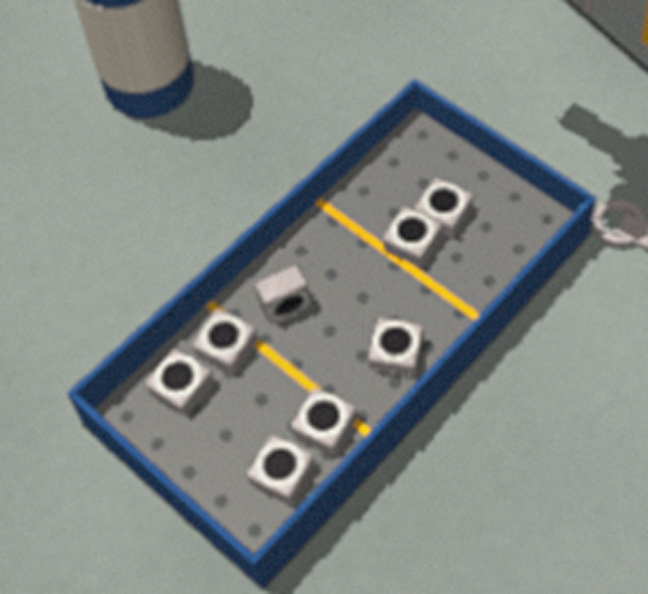

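View pics/w11.png

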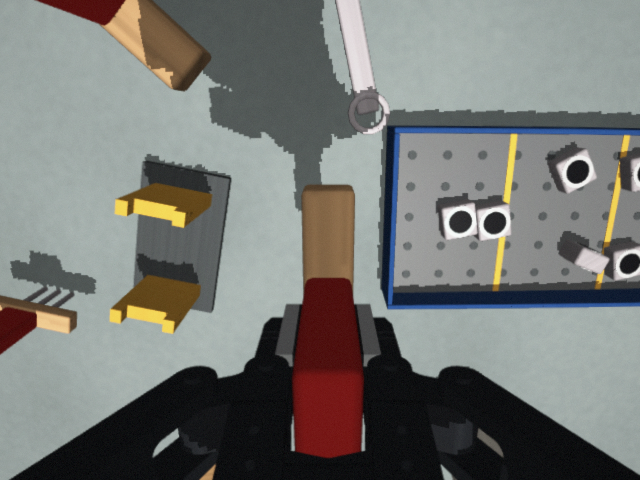

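```bash
python3 - <<'E'
from h import *
d=load('s11');f=lambda u,v:(160+u/2.7,205+v/2.7)
C=np.array([569.3,127.2])
for u,v,z in [(444,200,31),(411,231,30.5),(396,341,29.5),(282,283,40),(224,335,28.7),(177,376,28),(322,416,28.7),(279,466,28)]: print(np.round(tray(ray(d,*f(u,v),z),C),1),end=' ')
print()
w=load('w11')
for u,v,z in [(460,221,31),(494,222,30.5),(577,171,29.5),(592,255,40)]: print(np.round(tray(ray(w,u,v,z)),1),end=' ')
W=world(d);I=cv2.cvtColor(d['image'],cv2.COLOR_RGB2HSV)
# standing nut: points above z=25 near it
b=W[205:425,160:400].reshape(-1,3);col=d['image'][205:425,160:400].reshape(-1,3)
t=np.array([tray(p,C) for p in b[:,:2]]);m=(abs(t[:,0]-27)<24)&(abs(t[:,1]-21)<18)&(b[:,2]>24)
print();print(m.sum(),np.round(np.percentile(b[m,2],[5,25,50,75,95]),1))
k=m&(b[:,2]>37);q=b[k];A=np.c_[q[:,:2]-q[:,:2].mean(0),np.ones(len(q))];c=np.linalg.lstsq(A,q[:,2],rcond=None)[0];print(k.sum(),c)
print(cv2.minAreaRect(t[k].astype(np.float32)), t[m].min(0),t[m].max(0))
a=d['image'][290:345,235:290];cv2.imwrite('pics/nut.png',cv2.resize(cv2.cvtColor(a,cv2.COLOR_RGB2BGR),None,fx=10,fy=10,interpolation=cv2.INTER_CUBIC))
E
```

```text
[  1.  -86.7] [  1.9 -58.5] [-37.4  -0.6] [29.5 17. ] [36.2 56.7] [38.  90.2] [-36.7  56.9] [-38.6  91.1] 
[ -0.  -85.5] [  0.9 -59. ] [-38.1   0.2] [24.5 17. ] 
257 [25.6 34.8 39.7 41.4 42.4]
177 [ 0.0480212  -0.04233317 40.68685887]
((30.14980697631836, 18.349647521972656), (25.978862762451172, 16.88861083984375), 69.06431579589844) [18.98235156  4.53717104] [40.87249315 32.4652654 ]
```

View pics/nut.png

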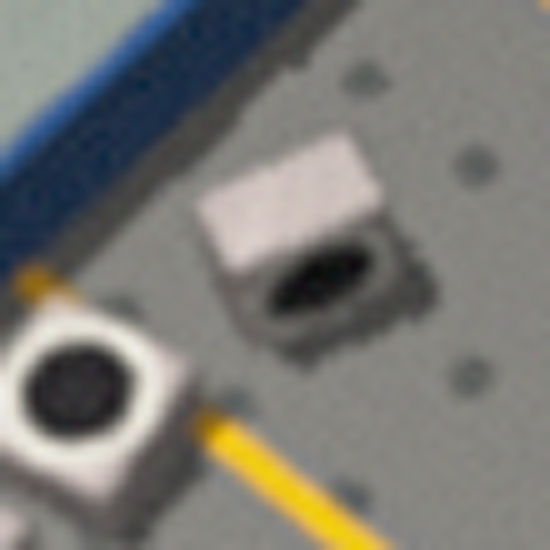

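All eight nuts are in one layer: far field y = −86 and −58, middle y = 0 and +18 (the second stands freely on its side), heap field y = 57, 57, 90 and 91. I'll put the rake back now.

```bash
python3 -c "
from h import *
go(562.2,-183.8,215,72.1)"
```

```text
shift m [-0.1262  0.0059 -0.0236] turn 12.03 yaw 84.13
```

```bash
python3 -m handwheel '[{"xyz":[-0.02,0.002,-0.004],"turn":2},{"xyz":[-0.045,0.004,-0.008],"turn":5},{"xyz":[-0.075,0.006,-0.014],"turn":8},{"xyz":[-0.105,0.006,-0.02],"turn":11},{"xyz":[-0.12,0.006,-0.0225],"turn":12},{"xyz":[-0.126,0.006,-0.0235],"turn":12},{"xyz":[-0.126,0.006,-0.0235],"turn":12},{"xyz":[-0.126,0.006,-0.0235],"turn":12}]'
python3 -c "
from h import *
snap('wrist','w12.png');go(562.2,-183.8,135,72.1)"
```

```text
time_s: 20.62
position: [562.7, -180.9, 214.7]
orientation: [[0.303, 0.0, -0.953], [0.953, 0.0, 0.303], [0.0, -1.0, 0.0]]
contact_force: [0.3, 0.3, -1.9]
gripper_width: 0.204
shift m [-0.0029  0.0797 -0.0004] turn 0.28 yaw 72.38
```

View pics/w12.png

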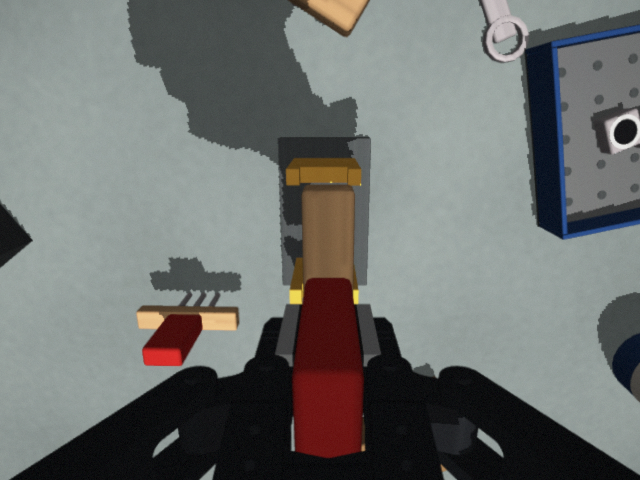

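```bash
python3 -m handwheel '[{"xyz":[-0.0028,0.02,-0.0004],"turn":0.3},{"xyz":[-0.0028,0.04,-0.0004],"turn":0.3},{"xyz":[-0.0028,0.06,-0.0004],"turn":0.3},{"xyz":[-0.0028,0.075,-0.0004],"turn":0.3},{"xyz":[-0.0028,0.08,-0.0004],"turn":0.3},{"xyz":[-0.0028,0.08,-0.0004],"turn":0.3},{"xyz":[-0.0028,0.08,-0.0004],"turn":0.3}]'
python3 -c "
from h import *
fz(1);go(562.2,-183.8,115.2,72.1)"
```

```text
time_s: 21.55
position: [562.6, -184.7, 135.3]
orientation: [[0.309, 0.001, -0.951], [0.951, -0.001, 0.309], [-0.0, -1.0, -0.001]]
contact_force: [0.5, -0.1, -1.7]
gripper_width: 0.198
t=21.60 tray [  23.5 -309.9] tip 34.28 F [ 0.36 -0.17 -1.98] sd [0.12 0.03 0.32] zs [-1.7 -2.3]
shift m [0.0007 0.0201 0.0007] turn -0.08 yaw 72.02
```

```bash
python3 -m handwheel '[{"xyz":[0.0007,0.004,0.0005],"turn":0},{"xyz":[0.0007,0.008,0.0005],"turn":0},{"xyz":[0.0007,0.012,0.0005],"turn":0},{"xyz":[0.0007,0.015,0.0005],"turn":0},{"xyz":[0.0007,0.0175,0.0005],"turn":0},{"xyz":[0.0007,0.0195,0.0005],"turn":0},{"xyz":[0.0007,0.0195,0.0005],"turn":0},{"xyz":[0.0007,0.0195,0.0005],"turn":0}]'
python3 -c "
from h import *
fz(2)"
```

```text
time_s: 22.6
position: [562.1, -183.8, 115.3]
orientation: [[0.309, 0.0, -0.951], [0.951, -0.0, 0.309], [-0.0, -1.0, -0.0]]
contact_force: [-1.8, 0.6, 2.3]
gripper_width: 0.203
t=22.70 tray [  22.9 -309. ] tip 14.3 F [-1.41  0.29  2.35] sd [0.55 0.42 0.44] zs [2.3 1.8 2.9]
```

It's seated with light upward support, so I'll open the gripper.

```bash
python3 -m handwheel '[{"xyz":[0,0,0],"turn":0},{"xyz":[0,0,0],"turn":0},{"xyz":[0,0,0],"turn":0},{"xyz":[0,0,0],"turn":0},{"xyz":[0,0,0],"turn":0},{"xyz":[0,0,0],"turn":0}]' 0
python3 -m handwheel '[{"xyz":[0,-0.01,0],"turn":0},{"xyz":[0,-0.03,0],"turn":0},{"xyz":[0,-0.06,0],"turn":0},{"xyz":[0,-0.09,0],"turn":0},{"xyz":[0,-0.12,0],"turn":0},{"xyz":[0,-0.135,0],"turn":0},{"xyz":[0,-0.135,0],"turn":0},{"xyz":[0,-0.135,0],"turn":0}]'
python3 - <<'E'
from h import *
snap('side','s13.png');d=snap('wrist','w13.png');W=world(d);I=cv2.cvtColor(d['image'],cv2.COLOR_RGB2HSV)
H,S,V=[I[...,i].astype(int) for i in range(3)]
def rep(nm,m,zr,b):
    mm=np.zeros_like(m);mm[b[1]:b[3],b[0]:b[2]]=1;m=m&mm&(W[...,2]>zr[0])&(W[...,2]<zr[1]);p=W[m]
    R=cv2.minAreaRect(p[:,:2].astype(np.float32));print(nm,len(p),np.round(R[0],1),np.round(R[1],1),round(R[2],1),np.round(np.percentile(p[:,2],[5,50,95]),1))
red=((H<8)|(H>172))&(S>130);b=(280,125,380,300)
rep('top',red,(140,152),b);rep('base',S<60,(5,11),b);rep('bar',(H>3)&(H<22)&(S>40),(76,84),b)
print(r.observe()['contact_force'])
E
```

```text
time_s: 23.45
position: [562.0, -183.8, 115.1]
orientation: [[0.309, -0.0, -0.951], [0.951, -0.0, 0.309], [-0.0, -1.0, 0.0]]
contact_force: [-0.4, -0.5, 0.0]
gripper_width: 0.999
time_s: 24.45
position: [561.7, -183.6, 248.9]
orientation: [[0.309, -0.001, -0.951], [0.951, 0.001, 0.309], [0.0, -1.0, 0.002]]
contact_force: [0.5, -0.1, -0.9]
gripper_width: 1.001
top 1797 [ 560.6 -184.5] [17.6 33.4] 72.4 [143.8 146.  147.1]
base 5795 [ 561.1 -184.4] [ 70.3 120.2] 72.5 [7.  8.2 9.5]
bar 1670 [ 560.5 -184.7] [20.  99.3] 71.7 [78.6 80.1 81.4]
[-0.62608759  0.0225812  -0.15431997]
```

View pics/s13.png

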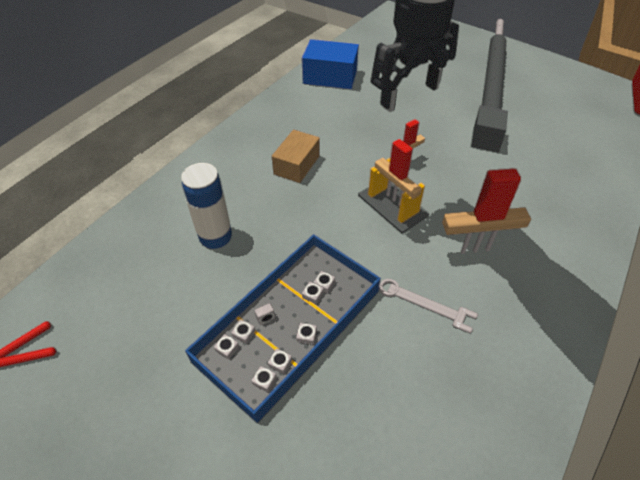

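View pics/w13.png

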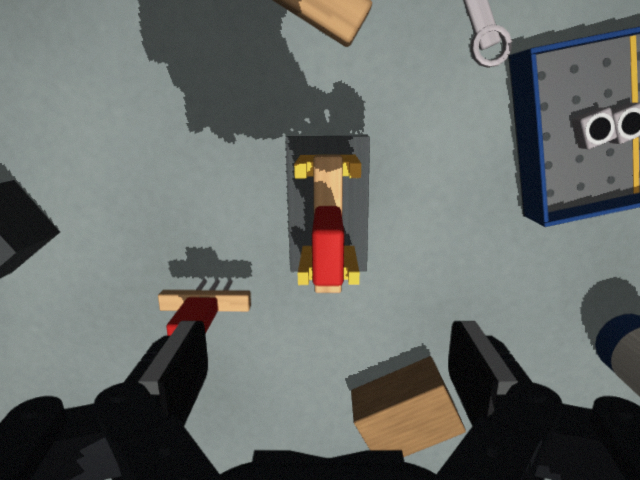

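The rake is upright in the stand, with its bar centre within 1 mm of the stand's centre. The layer in the tray and the bystanders haven't changed.

```bash
python3 -c "
from rig import r
print(r.job_done(), r.observe()['time_s'])"
```

```text
the job is handed in; nothing more can be done
the job is handed in; nothing more can be done
```

The job is done and handed in after about 24.5 s of the 72 s. No verdict comes back, so what follows is from my own measurements.

**What I did:** I took the middle-sized rake from the yellow stand and combed the two upper nuts into the middle field. I then set the tines behind the heap and found the deck by touch. From there I drew the centre row on to tray y = −42 mm at about 5–6 N and put the rake back in its stand.

**Last checks:**
- **Nuts:** all eight lie in one layer, none on or leaning on another. Two are in the far field (y ≈ −86 and −58 mm), two in the middle (0 and +18) and four in the heap field (57, 57, 90, 91).
- **Standing nut:** the one at +18 stands free on its side, not flat. Its top measured about 41 mm above the bench, as it should for a 26 mm nut, and level to within the camera noise.
- **Rake:** it stands upright in its stand, within about 1 mm of the stand's centre, and the gripper is open and clear.
- **Bystanders:** the spray can, carton and wrench look unmoved in the last pictures.

**Disagreement:** the scene camera put the tray and stand about 4–5 mm farther out in x than the side and wrist cameras, so I went by the latter two.

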